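# Refit the rotor of a bench roller pump and hold it home

## Robot

A 7-joint arm with a two-finger parallel gripper is mounted at the origin on the work surface. World frame = base frame: x ahead of the robot, y to its left, z up, the work surface at z = 0. Lengths are in m, angles in rad, forces in N, time in s.
With the tool pointing down it reaches from about 0.425 to 0.95 m from the base axis. Payload 4.7 kg.
Tool frame: the origin (TCP) lies on the centre line of the jaws, within the pads' length; the fingertips stand robot.nose_length ahead of it and the grasp point (between the pads) lies 8 mm behind it (robot.nose_length is the distance from the TCP to the fingertips, in m); z points along the fingers, x is the direction in which the jaws open and shut, and the axes are right-handed (so a half turn about z gives the same grasp; the last joint's range is limited). The gripper opens to 85 mm and grips with 20 to 120 N. Pads are 22 mm wide; open, the fingers measure 114 mm over their backs; the gripper's body (76 mm by 85 mm) begins 54 mm behind the grasp point. The pads swing forward as they close: fully open they stand 13 mm farther back than shut.
Start: joints at [-0.029, 0.469, -0.049, 1.532, 0.024, 1.141, -0.082], TCP at [0.675, 0, 0.242] pointing down, gripper open.
Joint ranges: [-2.59, 2.59], [-0.33, 1.99], [-1.39, 1.29], [0.1, 2.45], [-1.04, 4.18], [0.21, 1.99], [-2.66, 2.66]. Speed limits (rad/s): [2.57, 2.57, 3.14, 3.14, 3.14, 3.14, 3.14].

## Interface

Orientations are given as [roll, pitch, yaw] about the fixed x, y, z axes, in that order (R = Rz(yaw) Ry(pitch) Rx(roll)).
In Python, from plant import robot gives the robot as it stands. Calls block until the motion is done:
- robot.goto(position, orientation): joint-space move of the TCP to a pose.
- robot.move_straight(position, vel=0.15, attitude=None, contact_N=None): straight line of the TCP; attitude=None keeps the orientation; vel is the mean speed in m/s. With contact_N (N) it stops when the force on the tool has changed by that much, and returns True; else False.
- robot.move_joints(angles): joint-space move.
- robot.grip(opening, strength=None): opening from 0.0 (shut) to 1.0 (fully open); strength is the grip in N (None keeps the last); returns when the fingers have stopped.
- robot.sleep(seconds).
- robot.inverse_kinematics(position, orientation): joint angles nearest the present ones, or None.
- robot.sense(): the state.
- robot.grab_frame(name): name is "scene" or "side" or "wrist"; returns a dict with "image" (480x640x3 uint8, red, green, blue), "range_z" (480x640 float32, m along the optical axis (not along the pixel's ray), 0 where there is no reading), "fx", "fy", "cx", "cy" (pixels), "R" (3x3) and "t" (3): a world point X has camera coordinates R X + t. Camera axes: x right, y down, z forward; pixel columns grow to the right and rows downward; lengths in m; the calibration is good to about 2 mm. A picture is of the moment at which its call begins.
A pose or a line that the arm cannot do raises robot.IKError and nothing moves.
- robot.close_job(): hands the job in, once; it reports no verdict.
The state is a dict: "t": time; "joint_pos": joint angles; "joint_velocities": joint speeds; "effort": joint torques, N m; "tcp_pos": TCP position; "tcp_rot": TCP orientation; "wrist_force": force on the tool from outside, world axes, zero at the start; "torque": the same for the moment, N m; "opening": opening from 0.0 (shut) to 1.0 (fully open).
Only numpy, scipy, OpenCV 4.12 (cv2) and the standard library are available. Lean on these libraries where they do the work, as an engineer would, in place of code of your own. Each camera call takes 0.05 s, during which the arm holds its last target. There are 200 camera calls.

## Task

The roller pump on the transfusion bench needs its cleaned rotor back. Pick the three-roller rotor out of the parts tray, set it over the pump's drive shaft, turn it until the splines mesh, slide it down and press it fully home against the spring washer. Finish while still holding it pressed fully home, so that I can tighten its clamp screw, and leave the other parts in the tray and the hex key and bottle where they are.

Things in the scene. Friction and masses are not known exactly. Their poses are not given: they have to be found in the camera images.
- rotor: The three-roller pump rotor: metal, three white rollers, 88 mm across, 72 mm tall, 0.24 to 0.36 kg, upright in the tray. Origin: centre of its underside; z its axis, up. Arms with rollers at 0, 120, 240 deg from x, from the underside to 32 mm up and 44 mm out; in the middle a sleeve 40 mm in diameter, 40 mm tall, with a clamp screw, and on it the hub grip.
- hub_grip (a point): Centre of the rotor's hub grip: a round knurled steel knob, 31 mm diameter, from 40 to 72 mm above the rotor's underside; this point is 58 mm above the underside. Take it here from above, at any yaw.
- bore (a point): Centre of the mouth of the rotor's bore (same place and axes as the rotor's origin). 40 mm deep, open below only; 17.8 mm clear diameter between six teeth 2.6 mm wide, 30 mm over the six grooves between them. Grooves at 0, 60, 120 .. deg from x: three of them lie under the arms.
- seat (a point): On the pump's upright drive shaft's axis, at the shoulder on which the rotor sits: its origin coincides with this point when fully home. 108 mm above the bench. z up; x turns with the shaft, along one of its six splines (0, 60, 120 .. deg from x).
- spline_top (a point): On the shaft's axis, 16 mm above the seat, where the flat-topped splines (3.8 mm wide, 28 mm over the tips) end; axes as the seat's. Above it a plain round pilot, 16 mm diameter, goes on 22 mm, its last 5 mm tapered to 8 mm. The bore centres on the pilot, then stops on the splines here unless aligned within about 8 deg (any multiple of 60), when it slides down.
- drive_shaft (a joint): Angle of the drive shaft in the pump (rad, counter-clockwise from above). It can turn, but the motor holds it with 0.25 Nm of friction. Shaft and washer are smooth greased steel (sliding friction about 0.2).
- spring_washer (a joint): Travel (m) of the spring washer, 45 mm diameter, round the shaft's foot: 0 when up, 5 mm above the seat; 0.005 when pressed flush with it. It pushes up with 4.5 N at 0 and 9 N at full travel, more than the rotor weighs: the rotor rises 5 mm if it is not kept pressed down. Pressing it home takes up to 7 N beyond the rotor's weight.
- pump: The fixed roller pump: grey casing 200 x 200 mm, steel deck 100 mm high, lower black keypad towards -x, to 160 mm from the axis. Origin: on the bench under the shaft's axis, z up. Round the shaft stands a white horseshoe raceway, inner radius 50, outer 68 mm, rim 136 mm above the bench, open to -x, with a metal tube clamp at each end, 140 mm high.
- tray: Open black plastic parts tray, fixed, 250 mm (x) by 320 mm (y), walls 35 mm high and 3 mm thick, floor 3 mm thick. Origin: centre of its underside, z up.
- two_roller_rotor: Another pump rotor, standing in the tray: the same hub and height but only two opposite rollers, 88 mm across. Not wanted. Origin: centre of its underside, x along its arms.
- tube_clamp: Metal tube clamp block in the tray, 60 by 36 mm and 44 mm tall with a black thumb screw. Origin: centre of its underside.
- spare_roller0: Loose spare white roller standing in the tray, 17.6 mm diameter, 23 mm tall. Origin: centre of its underside.
- spare_roller1: A second spare roller, like the first.
- hex_key: Dark L-shaped hex key lying on the bench nearest the robot, 90 by 28 mm, 6 mm thick. Origin: middle of its long arm.
- bottle: Clear closed bottle with a paper label, 68 mm diameter, 150 mm tall, standing on the far side of the bench. Origin: centre of its underside.
There are look-alikes about, which are no part of the job. What is shaped like the rotor but blue or green is not meant. Of the things that look like the tube_clamp, take the one that is nearest to the robot's base at the start.

How it is judged:
On the way, in this order (a step that is already met when the one before it is completed fails the run):
1. the three-roller rotor is lifted clear of the tray in the fingers (z of rotor in the frame of tray above 0.045 m and contact force between rotor and the fingers above 1 N and contact force between rotor and tray below 0.1 N), for 0.2 s.
2. the rotor is upright on the drive shaft with its splines meshed (more than 6 mm below the spline tops), still held (horizontal distance between rotor and seat below 0.003 m and z of rotor in the frame of seat below 0.01 m and angle between rotor's own z axis and vertical below 0.1 rad and contact force between rotor and the fingers above 1 N), for 0.1 s.
At the end, for the whole second after the job is handed in: Rotor meshed on the shaft, within 2 mm of home, 2.5 mm of centre, 3.4 deg of upright, at rest; spring washer pressed 3.2+ of 5 mm; fingers still hold it (over 2 N on rotor, over 5 N rotor on pump). Other parts in the tray; hex key, bottle within 3 cm of their start (z of rotor in the frame of seat between -0.003 and 0.002 m and horizontal distance between rotor and seat below 0.0025 m and angle between rotor's own z axis and vertical below 0.06 rad and value of joint spring_washer above 0.0032 m and contact force between rotor and the fingers above 2 N and contact force between rotor and pump above 5 N and linear speed of rotor below 0.02 m/s and z of each of two_roller_rotor, tube_clamp, spare_roller0, spare_roller1 in the frame of tray below 0.03 m and x of two_roller_rotor in the frame of tray between -0.125 and 0.125 m and y of two_roller_rotor in the frame of tray between -0.16 and 0.16 m and x of tube_clamp in the frame of tray between -0.125 and 0.125 m and y of tube_clamp in the frame of tray between -0.16 and 0.16 m and x of spare_roller0 in the frame of tray between -0.125 and 0.125 m and y of spare_roller0 in the frame of tray between -0.16 and 0.16 m and x of spare_roller1 in the frame of tray between -0.125 and 0.125 m and y of spare_roller1 in the frame of tray between -0.16 and 0.16 m and distance of each of hex_key, bottle from where it was at the start of the episode below 0.03 m); the arm keeps its last pose, push and grip.
It fails at once if the two-roller rotor or the tube clamp is lifted out of the tray (z of any of two_roller_rotor, tube_clamp in the frame of tray above 0.035 m).
It fails at once if the hex key or the bottle is moved by more than 3 cm (distance of any of hex_key, bottle from where it was at the start of the episode above 0.03 m).
It also fails if it takes over 48 s, if anything falls off the work surface, if the arm or the gripper's body presses on something with over 40 N, if the wrist force passes 120 N, or if a joint passes its speed limit or range.

## Working session

There is one attempt and no reset: what is moved stays moved. The work goes in short steps, each a Python script; the robot and the scene stay as the last script left them, time stands still between calls to the robot, and variables do not carry over. Pictures are saved under pics/ and viewed, about 8 in all and at most 12, crops included, and the job is handed in when it is done.

```bash
mkdir -p pics; ls; python3 - <<'E'
from plant import robot
import numpy as np,cv2
for n in("scene","side","wrist"):
    f=robot.grab_frame(n); np.savez(f"pics/{n}0.npz",**f); cv2.imwrite(f"pics/{n}0.png",f["image"][...,::-1])
    print(n,-f["R"].T@f["t"],f["R"][2],f["fx"])
s=robot.sense();print(s["t"],s["tcp_pos"],s["tcp_rot"],s["wrist_force"],robot.nose_length)
E
```

```text
pics
scene [ 1.16366712 -0.24475987  1.0933918 ] [-0.52209649  0.17115678 -0.83553612] 472.2786957292471
side [-0.27649093 -0.87162819  0.91358125] [ 0.56932194  0.60202173 -0.55985924] 617.7958853449154
wrist [0.67552727 0.06613658 0.37369347] [-0.00345727 -0.25732234 -0.96631944] 390.4818727209961
0.15 [6.74564397e-01 7.95167630e-06 2.41486321e-01] [3.14153586e+00 1.54911246e-03 2.72244488e-06] [-0.15338236 -0.49249701 -0.4515856 ] 0.011
```

View pics/scene0.png

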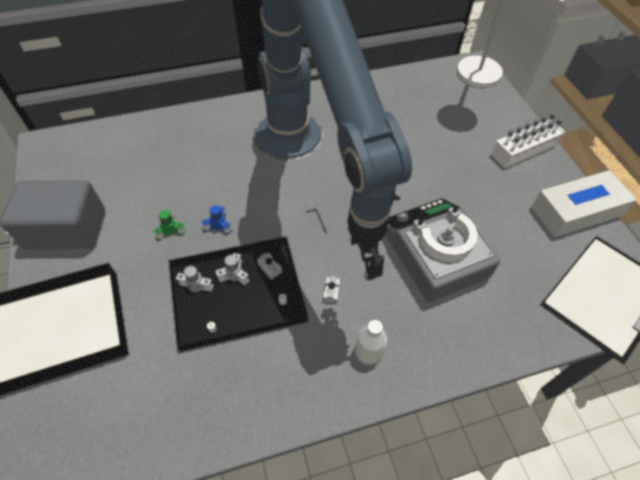

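View pics/wrist0.png

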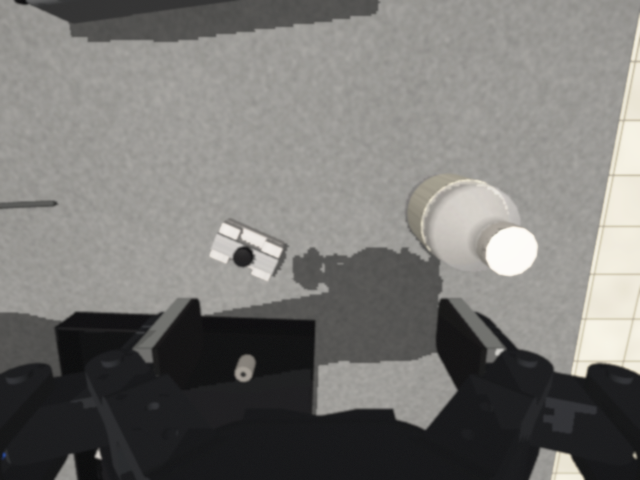

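```bash
cat > h.py <<'E'
import numpy as np,cv2
def load(n): return dict(np.load(f"pics/{n}.npz"))
def cloud(f):
    v,u=np.mgrid[:480,:640]; z=f["range_z"]
    C=np.stack([(u-f["cx"])/f["fx"]*z,(v-f["cy"])/f["fy"]*z,z],-1)
    return (C-f["t"])@f["R"]
def proj(f,X):
    c=f["R"]@np.asarray(X)+f["t"]; return np.array([f["fx"]*c[0]/c[2]+f["cx"],f["fy"]*c[1]/c[2]+f["cy"]])
def ray(f,u,v,z):
    d=f["R"].T@np.array([(u-f["cx"])/f["fx"],(v-f["cy"])/f["fy"],1]); o=-f["R"].T@f["t"]
    return o+d*(z-o[2])/d[2]
E
python3 - <<'E'
from h import *
f=load("scene0");P=cloud(f)
a=cv2.resize(f["image"][230:350,160:320],(800,600),interpolation=cv2.INTER_CUBIC)
b=cv2.resize(f["image"][190:310,370:530],(800,600),interpolation=cv2.INTER_CUBIC)
cv2.imwrite("pics/c.png",cv2.resize(np.vstack([a,b]),(500,750)[::1])[:, :,::-1] if 0 else np.hstack([cv2.resize(a,(400,300)),cv2.resize(b,(400,300))])[...,::-1])
for u,v in[(193,272),(233,260),(167,214),(216,210),(447,229)]: print(u,v,P[v,u].round(3))
# knob tops in the tray: height 65-80mm
m=(P[...,2]>.06)&(P[...,2]<.085)&(P[...,1]<-.05)&(f["range_z"]>0)
n,l,st,c=cv2.connectedComponentsWithStats(m.astype(np.uint8))
for i in range(1,n):
    if st[i,4]>20: q=P[l==i]; print(c[i].round(),st[i,4],np.median(q,0).round(3))
s=load("side0");cv2.imwrite("pics/side0v.png",s["image"][...,::-1])
E
```

```text
193 272 [ 0.491 -0.368  0.072]
233 260 [ 0.488 -0.265  0.079]
167 214 [ 0.289 -0.409  0.073]
216 210 [ 0.313 -0.28   0.075]
447 229 [0.589 0.265 0.143]
[118.  45.] 1590 [-0.534 -0.489  0.073]
[271. 125.] 49 [ 0.026 -0.06   0.072]
[ 63. 229.] 644 [ 0.268 -0.665  0.073]
[215. 210.] 107 [ 0.311 -0.282  0.071]
[165. 215.] 114 [ 0.29  -0.417  0.071]
[231. 262.] 137 [ 0.488 -0.271  0.074]
[191. 273.] 141 [ 0.493 -0.374  0.074]
```

View pics/c.png

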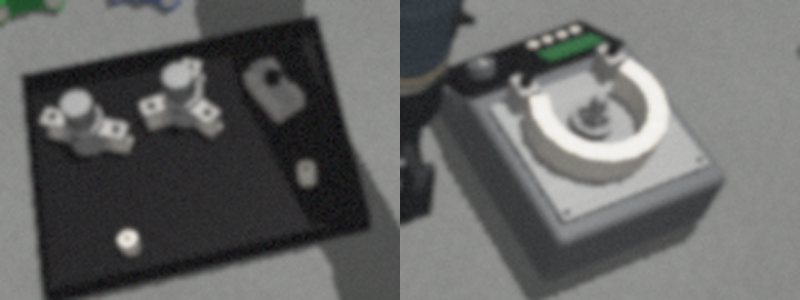

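View pics/side0.png

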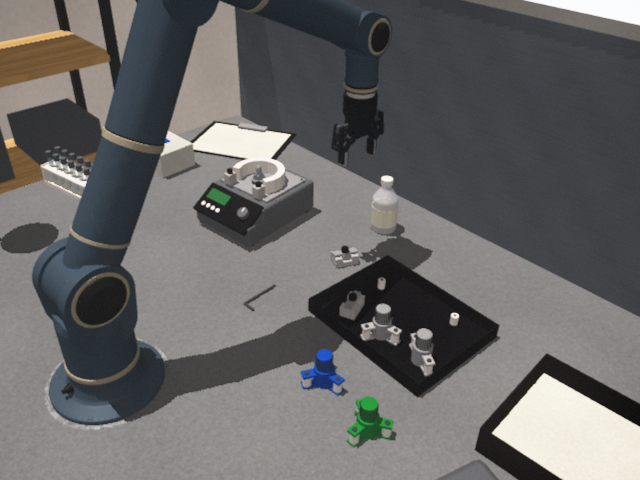

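The left crop shows two metal rotors in the tray. The one at scene (231,262) has rollers lower-left, lower-right and behind, so it has three. The one at (191,273) shows only two opposite rollers. The blue (216,210) and green (167,214) ones aren't meant. The tube clamp nearest the base is the grey one in the tray; I'll leave both. Next I'll take wrist views over the pump and over the tray to confirm this and get accurate poses.

```bash
python3 - <<'E'
from plant import robot
from h import *
for n,p in(("wp",[.589,.24,.30]),("wt",[.488,-.33,.30])):
    robot.goto(p,[np.pi,0,0]); f=robot.grab_frame("wrist"); np.savez(f"pics/{n}.npz",**f)
    print(robot.sense()["t"],robot.sense()["tcp_pos"])
a=load("wp");b=load("wt")
for n,f,lo,hi in(("wp",a,.138,.16),("wt",b,.065,.085)):
    P=cloud(f);m=(P[...,2]>lo)&(P[...,2]<hi)&(f["range_z"]>.15)
    k,l,st,c=cv2.connectedComponentsWithStats(m.astype(np.uint8))
    for i in range(1,k):
        if st[i,4]>30: q=P[l==i]; print(n,c[i].round(),st[i,:],q.mean(0).round(4),q.min(0).round(3),q.max(0).round(3))
cv2.imwrite("pics/wp.png",a["image"][...,::-1]);cv2.imwrite("pics/wt.png",b["image"][...,::-1])
E
```

```text
1.225 [0.59009016 0.23719098 0.29939305]
3.3583 [ 0.48889197 -0.32878516  0.29989647]
wp [238. 116.] [228 106  20  20 326] [0.5325 0.3175 0.1408] [0.526 0.311 0.138] [0.539 0.324 0.142]
wp [321. 179.] [311 169  21  21 356] [0.592  0.2729 0.1445] [0.584 0.265 0.138] [0.599 0.28  0.148]
wp [261. 254.] [252 245  19  18 256] [0.5448 0.2147 0.1406] [0.538 0.208 0.138] [0.552 0.222 0.143]
wp [542. 472.] [529 460  29  20 368] [0.7893 0.0119 0.1473] [0.777 0.005 0.138] [0.803 0.017 0.152]
wt [311. 144.] [293 127  36  36 971] [ 0.4816 -0.2699  0.0755] [ 0.466 -0.285  0.07 ] [ 0.497 -0.255  0.078]
wt [117. 157.] [  99  139   38   36 1045] [ 0.3068 -0.281   0.0723] [ 0.29  -0.297  0.065] [ 0.321 -0.266  0.076]
wt [316. 254.] [299 238  34  34 853] [ 0.4859 -0.372   0.0748] [ 0.47  -0.39   0.065] [ 0.502 -0.357  0.078]
wt [113. 294.] [ 96 278  35  32 826] [ 0.2847 -0.4148  0.072 ] [ 0.267 -0.431  0.065] [ 0.299 -0.4    0.075]
wt [ 87. 456.] [ 67 448  37  18 352] [ 0.2347 -0.6044  0.078 ] [ 0.216 -0.61   0.066] [ 0.254 -0.599  0.085]
```

View pics/wp.png

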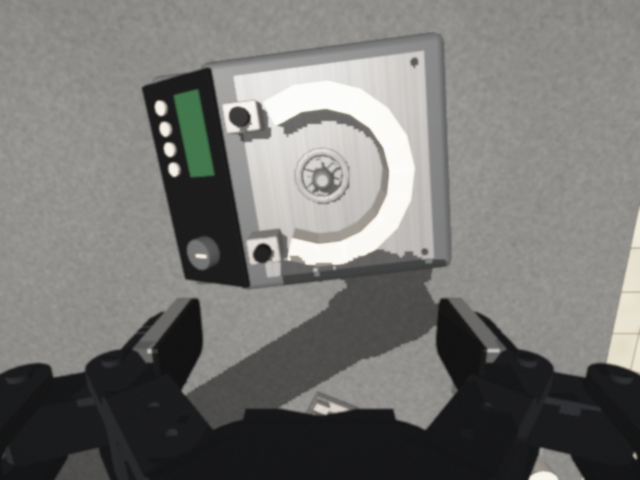

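View pics/wt.png

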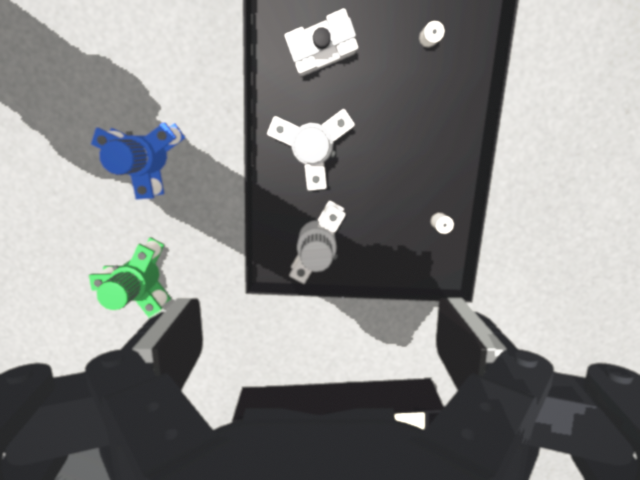

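Wrist view of the tray: the rotor at (311,144) clearly has three arms, with screws near (280,129), (341,122) and (316,179). The one at (316,246) has two and is not wanted. In the pump view, the shaft is at (321,178), standing inside the raceway.

```bash
python3 - <<'E'
from h import *
b=load("wt")
p=np.array([ray(b,u,v,.035)[:2] for u,v in((280,129),(341,122),(316,179))])
c=p.mean(0);d=p-c;print("rotor",c,np.hypot(*d.T),np.degrees(np.arctan2(d[:,1],d[:,0])), "mod120",np.degrees(np.arctan2(d[:,1],d[:,0]))%120)
a=load("wp")
# rectified top view at z=.124 about the shaft, 0.1mm.. 600px over 50 mm ; x right, y up
c0=np.array([.592,.2729]);N=600;w=.05
src=np.float32([proj(a,[*(c0+np.array(o)*w/2),.124]) for o in((-1,1),(1,1),(1,-1),(-1,-1))])
M=cv2.getPerspectiveTransform(src,np.float32([[0,0],[N,0],[N,N],[0,N]]))
im=cv2.warpPerspective(a["image"],M,(N,N),flags=cv2.INTER_CUBIC)
cv2.imwrite("pics/sp.png",cv2.convertScaleAbs(im,alpha=1.3)[...,::-1])
P=cloud(a);m=(P[...,2]>.138)&(np.hypot(P[...,0]-.592,P[...,1]-.273)<.012)
m2=(abs(P[...,2]-.136)<.003)&(np.hypot(P[...,0]-.592,P[...,1]-.273)<.075)&(np.hypot(P[...,0]-.592,P[...,1]-.273)>.04)
q=P[m2][:,:2];A=np.c_[2*q,np.ones(len(q))];s=np.linalg.lstsq(A,(q**2).sum(1),rcond=None)[0];print("ring fit",s[:2])
print("shaft top plane",np.median(P[m],0), np.percentile(P[m][:,2],90))
E
```

```text
rotor [ 0.48239045 -0.27006961] [0.03456512 0.03477917 0.03479365] [156.19578565  36.42683804 -83.99359707] mod120 [36.19578565 36.42683804 36.00640293]
ring fit [0.59253684 0.27263267]
shaft top plane [0.59178629 0.27301173 0.1445973 ] 0.1469659089207584
```

View pics/sp.png

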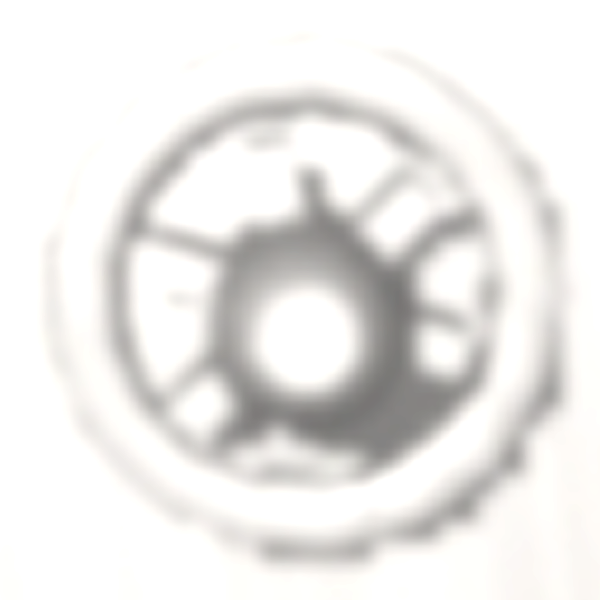

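The shaft splines lie at about 45° (mod 60); individual edges read 42–48°. The rotor arms are at 36.2° (mod 60). The shaft axis is at about (0.592, 0.273) and the rotor at (0.482, -0.270), with radii and heights matching the given sizes. Picking now.

```bash
python3 - <<'E'
from plant import robot
from h import *
x,y=.4820,-.2700
robot.goto([x,y,.14],[np.pi,0,0])
print(robot.sense()["tcp_pos"])
print(robot.move_straight([x,y,.056],vel=.08,contact_N=6), robot.sense()["tcp_pos"])
robot.grip(0.0,80); s=robot.sense(); print(s["opening"],s["wrist_force"],s["tcp_pos"])
robot.move_straight([x,y,.26],vel=.12); robot.sleep(.2)
s=robot.sense(); print(s["t"],s["opening"],s["wrist_force"])
f=robot.grab_frame("wrist");np.savez("pics/wh.npz",**f);cv2.imwrite("pics/wh.png",f["image"][...,::-1])
robot.goto([.592,.273,.25],[np.pi,0,np.radians(8.8)])
robot.sleep(.2)
print(robot.sense()["t"],robot.sense()["tcp_pos"],robot.sense()["wrist_force"])
for n in("scene","side"):
    f=robot.grab_frame(n);np.savez(f"pics/{n}h.npz",**f)
E
```

```text
[ 0.48330002 -0.2708616   0.141166  ]
False [ 0.48241331 -0.27020639  0.05649631]
0.3446583840832857 [-2.29238282  0.0322385   5.70427636] [ 0.48204739 -0.27013192  0.0564822 ]
7.8833 0.3380748027365716 [-0.28228566  0.48375987 -3.36096947]
10.1333 [0.59242835 0.27190797 0.2501044 ] [ 5.67890080e-01  1.48431179e-03 -4.06296603e+00]
```

View pics/wh.png

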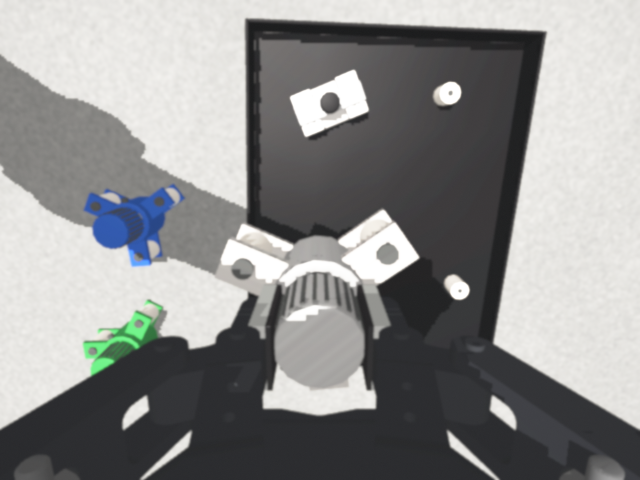

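```bash
python3 - <<'E'
from plant import robot
from h import *
f=load("wh");p=np.array([ray(f,u,v,.2385)[:2] for u,v in((242,268),(387,253))])
c=np.array([.482,-.270]);d=p-c;print(np.hypot(*d.T),np.degrees(np.arctan2(d[:,1],d[:,0])),"line",np.degrees(np.arctan2(*(p[1]-p[0])[::-1])))
r=[np.pi,0,np.radians(8.8)]
def S(m):
    s=robot.sense();print(m,round(s["t"],2),s["tcp_pos"].round(4) if hasattr(s["tcp_pos"],"round") else s["tcp_pos"],np.round(s["tcp_rot"],4),np.round(s["wrist_force"],1),np.round(s["torque"],2))
robot.move_straight([.592,.273,.203],vel=.1,attitude=r);S("above")
print(robot.move_straight([.592,.273,.181],vel=.04,attitude=r,contact_N=10));S("pilot")
print(robot.move_straight([.592,.273,.170],vel=.03,attitude=r,contact_N=10));S("spline")
E
```

```text
[0.03420602 0.03447332] [157.3244691   34.90500195] line 6.237276500404612
above 10.85 [0.5923 0.2732 0.2032] [-3.1414e+00 -5.0000e-04  1.5370e-01] [ 0.8 -0.1 -2.5] [ 0.04 -0.03 -0.04]
False
pilot 11.55 [0.5921 0.2731 0.181 ] [-3.1415e+00 -1.0000e-04  1.5360e-01] [-0.4 -0.1 -2.8] [ 0.03 -0.02 -0.02]
False
spline 12.07 [0.592  0.273  0.1698] [3.1415e+00 3.0000e-04 1.5360e-01] [ 0.2  0.  -4. ] [-0.04  0.01  0.05]
```

Meshed without contact: the underside is about 8 mm below the spline tops. Now pressing home.

```bash
python3 - <<'E'
from plant import robot
from h import *
r=[np.pi,0,np.radians(8.8)]
def S(m):
    s=robot.sense();print(m,round(s["t"],2),np.round(s["tcp_pos"],4),np.round(s["wrist_force"],1),np.round(s["torque"],2),round(s["opening"],3))
for z in(.166,.164,.1625,.1615,.1605,.1595,.1585):
    k=robot.move_straight([.592,.273,z],vel=.015,attitude=r,contact_N=20);S((z,k))
    if k or robot.sense()["wrist_force"][2]>17: break
robot.sleep(.5);S("hold")
for n in("scene","side"):
    f=robot.grab_frame(n);np.savez(f"pics/{n}p.npz",**f)
    cv2.imwrite(f"pics/{n}p.png",cv2.resize(f["image"][130:250,190:350] if n=="side" else f["image"][180:300,370:530],(800,600),interpolation=cv2.INTER_CUBIC)[...,::-1])
E
```

```text
(0.166, False) 12.48 [0.5923 0.2732 0.1666] [-0.6  0.2 -0.4] [-0.03  0.1  -0.07] 0.336
(0.164, False) 12.77 [0.5923 0.2732 0.1646] [-1.4 -0.4  2.4] [-0.08  0.18 -0.05] 0.34
(0.1625, False) 13.02 [0.5923 0.2732 0.1629] [-1.2  0.3  4.2] [-0.09  0.18  0.01] 0.341
(0.1615, False) 13.27 [0.5923 0.2732 0.1618] [-1.  -0.1  5.1] [-0.07  0.21 -0.03] 0.337
(0.1605, False) 13.52 [0.5923 0.2732 0.1614] [-1.3 -0.5  7.9] [-0.16  0.41 -0.02] 0.342
(0.1595, False) 13.77 [0.5923 0.2732 0.1614] [-3.3 -1.6 12.2] [-0.38  0.79  0.02] 0.343
(0.1585, False) 14.02 [0.5924 0.2733 0.1614] [-4.5 -2.9 16. ] [-0.55  1.24 -0.03] 0.345
hold 14.52 [0.5924 0.2733 0.1614] [-4.2 -1.5 15.9] [-0.6   1.18  0.04] 0.341
```

View pics/sidep.png

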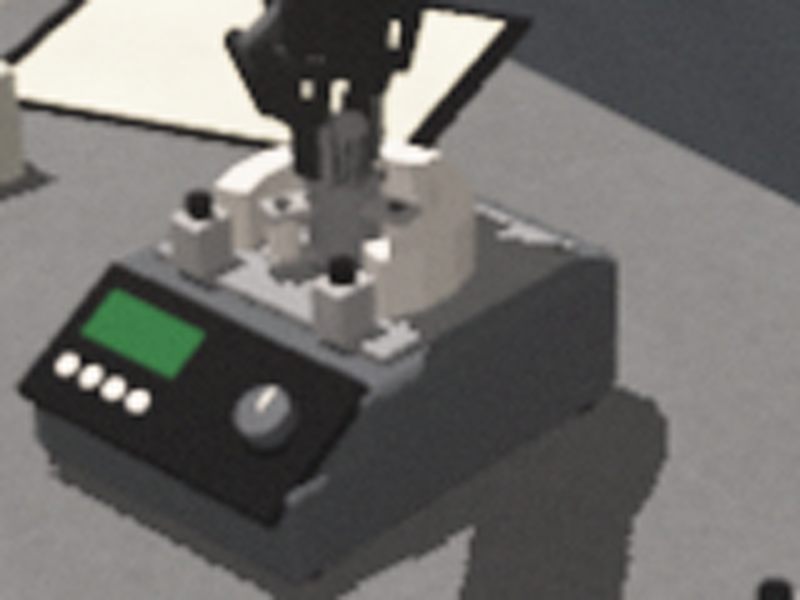

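The picture shows the rotor on the shaft inside the raceway, with its arms below the rim and the knob in the jaws. It met a hard stop at TCP z 0.1614 (predicted 0.1615), after the gentle ramp of the spring. Handing in.

```bash
python3 - <<'E'
from plant import robot
s=robot.sense();print(s["t"],s["tcp_rot"],s["tcp_pos"],s["wrist_force"],s["opening"])
robot.close_job()
E
```

```text
14.6167 [-3.14113187e+00 -1.60259398e-03  1.53429380e-01] [0.59237028 0.27327534 0.16139466] [-4.07365109 -2.24920908 16.71394364] 0.34287706962833525
the job is handed in; nothing more can be done
```

The three-roller rotor is on the pump shaft, pressed fully home and still held by its hub grip, so you can tighten the clamp screw. I handed the job in at 14.6 s of the 48 s allowed; no verdict is reported.

- **Fit:** I turned the rotor about 9° to line up with the splines, and it slid past the spline tops with no noticeable contact.
- **Fully home:** it compressed the spring and then met a hard stop at TCP height 0.1614 m, against a predicted 0.1615 m.
- **Last reading:** the arm was pressing down with about 16 N at 80 N grip strength. The tool was within 0.002 rad of vertical and about 0.5 mm from the measured shaft axis.
- **Side force:** there was also about 4–5 N sideways and a moment of about 1.2 Nm at the wrist while pressing; the position stayed steady.
- **Other things in the scene:** I touched nothing else on purpose. I took no final picture of the tray, hex key or bottle to confirm they stayed put. I also did not measure the washer travel directly.

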